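# Refill the cable-gland dispenser and set its gate screw

## Task

Tip all four cable glands from the blue tray into the dispenser's white hopper without touching them with the fingers, and set the tray back down flat on the counter. Then turn the red gate thumbscrew clockwise until it seats, back it off a quarter turn, and finish still gripping it there so that it can be locked. Leave the coils and the reel where they are.

Things in the scene. Friction and masses are not known exactly. Their poses are not given: they have to be found in the camera images.
- tray_tab (a point): Centre of the grip tab of the loose blue tray (empty about 0.18 kg): an upright plate on the middle of the tray's back (+y) wall, 60 mm wide along x, 10 mm thick along y, top 20 mm above this point, which is 52 mm above the tray's underside. Axes are the tray's: x across, y from its open end to the tab, z up. The glands start at least 60 mm from the tab.
- tray_lip (a point): Middle of the lower edge of the tray's open (-y) end, level with its underside, 175 mm along -y from the tab. The tray is 100 mm wide, 180 mm long, floor 4 mm, side and back walls 25 mm high, no wall at this end, which starts roughly towards the dispenser. Things start to slide on the smooth tray at 13 to 20 degrees of slope.
- hopper (a point): Centre of the inner floor of the fixed dispenser's white open hopper, 45 mm above the counter. Mouth 160 by 160 mm inside, walls 5 mm, rim 70 mm above this point. Axes are the dispenser's: z up, its front with grey throat, chute and small catch tray at -x. The thumbscrew stands on the throat, its axis 115 mm along -x from here.
- screw_wing (a point): Centre of the red two-winged thumbscrew, on its upright axis, 150 mm above the counter. The wings form a flat upright plate 56 mm long (x), 10 mm thick (y), 26 mm high (z), on a 10 mm stem; a 24 mm collar lies 32 mm below this point. White mark on top of the +x wing. Turns on the spot, friction about 0.1 N m, stays where left, hard stop when seated.
- screw (a joint): Angle of the thumbscrew in rad, growing as it is turned clockwise seen from above (tightened). Fully seated, against the stop, at 2.40, where the white-marked wing points straight out of the dispenser's front (its -x). It starts 0.5 to 1.25 short of that.
- coil_red: Bystander: red cable coil lying flat, 120 mm across, 55 mm high, origin at the centre of its underside.
- coil_black: Bystander: black cable coil lying flat, 120 mm across, 55 mm high, origin at the centre of its underside.
- reel: Bystander: cable reel with yellow flanges and blue winding, standing, 120 mm across, 90 mm high, origin at the centre of its underside.
- gland0_mid (a point): Centre of cable gland 1 of 4: brass foot 26 mm across, black 23 mm top, 30 mm high, 30 g, at first standing in the tray. z is its own axis.
- gland1_mid (a point): Centre of cable gland 2 of 4: brass foot 26 mm across, black 23 mm top, 30 mm high, 30 g, at first standing in the tray. z is its own axis.
- gland2_mid (a point): Centre of cable gland 3 of 4: brass foot 26 mm across, black 23 mm top, 30 mm high, 30 g, at first standing in the tray. z is its own axis.
- gland3_mid (a point): Centre of cable gland 4 of 4: brass foot 26 mm across, black 23 mm top, 30 mm high, 30 g, at first standing in the tray. z is its own axis.
There are look-alikes about, which are no part of the job. Leave any pink look-alike of the part that bears tray_tab alone.

How it is judged:
By the outcome, as a careful person would: the job done as asked, in the order asked, and still so for the second after the job is handed in, while the arm keeps its last pose, push and grip.
It also fails if it takes over 61 s, if anything falls off the work surface, if the arm or the gripper's body presses on something with over 40 N, if the wrist force passes 120 N, or if a joint passes its speed limit or range.

## Robot

A 6-joint arm with a two-finger parallel gripper is mounted at the origin on the work surface. World frame = base frame: x ahead of the robot, y to its left, z up, the work surface at z = 0. Lengths are in m, angles in rad, forces in N, time in s.
With the tool pointing down it reaches from about 0.325 to 0.85 m from the base axis. Payload 15.5 kg.
Tool frame: the origin (TCP) lies on the centre line of the jaws, within the pads' length; the fingertips stand 14 mm ahead of it and the grasp point (between the pads) lies 5 mm behind it (bot.finger_overhang is the z of the fingertips in the tool frame, in m); z points along the fingers, y is the line along which they close (so a half turn about z gives the same grasp; the last joint's range is limited). The gripper opens to 91 mm and grips with 3 to 60 N. Pads are 32 mm wide; open, the fingers measure 118 mm over their backs; the gripper's body (76 mm by 178 mm) begins 60 mm behind the grasp point.
Start: joints at [1.085, 0.494, 1.345, -0, 1.302, -0.096], TCP at [0.237, 0.578, 0.228] pointing down, gripper open.
Joint ranges: [-2.91, 2.91], [-0.82, 2.16], [0.22, 2.67], [-1.22, 4.37], [0.12, 2.79], [-3.08, 3.08]. Speed limits (rad/s): [1.89, 1.89, 2.57, 3.01, 3.01, 3.01].

## Interface

Orientations are given as a unit quaternion [w, x, y, z].
In Python, from cell import bot gives the robot as it stands.
- The arm moves only by the tool send_rows, never from a script. Its argument "deltas" is a list that holds one entry, the list of rows, each a list of 5 numbers: the opening, from 0 (shut) to 1 (fully open), then the shift along the world's x, y, z in units of 0.02 m (1.0 is 0.02 m), then the turn about the world's z in units of pi rad (1.0 is pi rad). A call has 1 to 5 rows; each row shifts and turns the commanded pose from where the row before left it; what a row does not reach is not made up. A row lasts 1/12 s, in which the tool goes at most 41.7 mm and 7.16 degrees, less where a joint would pass 70% of its speed; a pose out of reach is approached as far as the arm can. A call with a number of a shift or a turn outside -1 to 1 is refused whole. A call with a gripper value outside its range is refused whole. The fingers move at their own pace and stop on an object; "newtons" is the grip in N (left out, the last holds). Time passes only in rows, so rows that do not move let the fingers close. It gives the time, the measured TCP pose, the force, the opening and the grip force at its end, in the units of the state.
- bot.state(): the state, without advancing time (a new reading comes with each control period).
- bot.get_image(name): name is "scene" or "top" or "wrist"; returns a dict with "frame" (400x640x3 uint8, blue, green, red), "fovy" (degrees; the focal length in pixels is half the picture's height over the tangent of half this angle, whatever the lens; pixels are square), "cx", "cy" (the principal point, pixels), "rvec" (rotation vector, rad) and "tvec" (3), from world to camera coordinates, as OpenCV has them. Camera axes: x right, y down, z forward; pixel columns grow to the right and rows downward; lengths in m; the calibration is good to about 2 mm. The wrist camera is an equidistant fisheye: a pixel r from the principal point sees the ray r / f radians off the axis. A picture is of the moment at which its call begins. There is no depth.
- bot.finish_job(): hands the job in; it is judged then, once.
The state is a dict: "t": time; "q": joint angles; "joint_vel": joint speeds; "joint_torque": joint torques, N m; "tool_pos": TCP position; "orientation": TCP orientation; "force": force on the tool from outside, world axes, zero at the start; "ft_torque": the same for the moment, N m; "grip_width": opening from 0.0 (shut) to 1.0 (fully open); "finger_force": force on a finger pad.
Only numpy, scipy, OpenCV 4.12 (cv2) and the standard library are available. Lean on these libraries where they do the work, as an engineer would, in place of code of your own. Each camera call takes 0.05 s, during which the arm holds its last target. There are 200 camera calls.

## Working session

There is one attempt and no reset: what is moved stays moved. The work goes in short steps, Python scripts to look and compute and a tool call to move; the robot and the scene stay as the last step left them, time stands still between calls to the robot, and variables do not carry over. Pictures are saved under pics/ and viewed, at most 11 in all, crops included, and the job is handed in when it is done.

Besides the shell and the picture viewer there is one more tool, called after "Emit:" by a JSON object that holds its "method" and its "body". send_rows: Moves the arm, as the interface text tells. Its arguments: {"type":"object","properties":{"deltas":{"type":"array"},"newtons":{"type":"number"}},"required":["deltas"]}

```bash
mkdir -p pics; ls; cat > h.py <<'E'
import numpy as np, cv2, pickle
from scipy.spatial.transform import Rotation as R
from cell import bot
def grab(n,save=None):
    d=bot.get_image(n)
    if save: cv2.imwrite('pics/'+save+'.png',d['frame']); pickle.dump(d,open('pics/'+save+'.pkl','wb'))
    return d
def cam(d):
    Rm=cv2.Rodrigues(np.array(d['rvec'],float))[0]; t=np.array(d['tvec'],float).ravel()
    f=200/np.tan(np.radians(d['fovy'])/2); return Rm,t,f
def ray(d,u,v,fish=False):
    Rm,t,f=cam(d); x=np.array([u-d['cx'],v-d['cy']])/f
    if fish:
        r=np.hypot(*x); c=np.r_[x/max(r,1e-9)*np.sin(r),np.cos(r)]
    else: c=np.r_[x,1.]
    return -Rm.T@t, Rm.T@c
def atz(d,u,v,z,fish=False):
    o,k=ray(d,u,v,fish); return (o+k*(z-o[2])/k[2])[:2].round(4)
def proj(d,p,fish=False):
    Rm,t,f=cam(d); c=Rm@np.array(p)+t
    if fish:
        r=np.hypot(c[0],c[1]); th=np.arctan2(r,c[2]); return (c[:2]/r*th*f+[d['cx'],d['cy']]).round(1)
    return (c[:2]/c[2]*f+[d['cx'],d['cy']]).round(1)
def st():
    s=bot.state(); print('t',round(s['t'],2),'p',np.round(s['tool_pos'],4),'yaw',np.degrees(np.arctan2(*(R.from_quat(np.roll(s['orientation'],-1)).as_matrix()[[1,0],1]))).round(1),'q',np.round(s['q'],2),'F',np.round(s['force'],1),'g',round(s['grip_width'],3),'ff',np.round(s['finger_force'],1)); return s
E
python3 - <<'E'
from h import *
for n in('top','scene'):
    d=grab(n,n+'0'); print(n,d['fovy'],d['cx'],d['cy'],-cam(d)[0].T@cam(d)[1])
st()
E
```

```text
pics
top 54.080491710131525 318.51717951959427 193.44005856448263 [ 0.38084231 -0.06840192  1.23110672]
scene 42.51276722834474 324.69942378979454 199.52993720266872 [1.06676718 0.79588506 1.07914759]
t 0.1 p [0.2374 0.5778 0.2274] yaw 67.7 q [ 1.09  0.49  1.35 -0.    1.3  -0.1 ] F [-0.9 -0.4 -0.1] g 1.001 ff 0.0
```

View pics/top0.png

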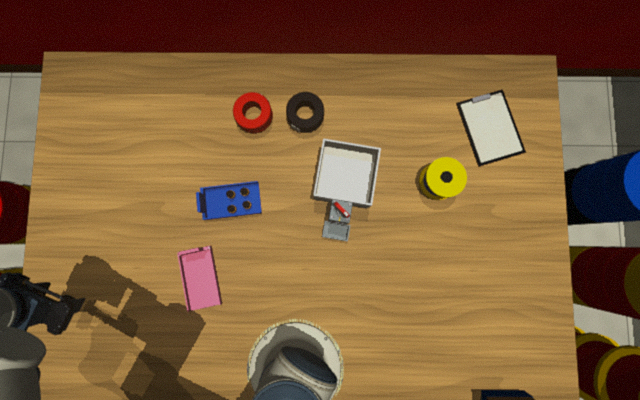

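View pics/scene0.png

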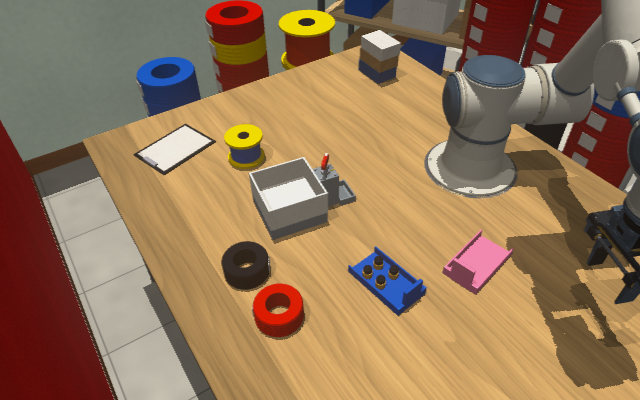

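```bash
python3 - <<'E'
from h import *
im=cv2.imread('pics/top0.png')[130:250,190:390]
cv2.imwrite('pics/top0c.png',cv2.resize(im,None,fx=4,fy=4,interpolation=cv2.INTER_CUBIC))
E
```

```text
(no output)
```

View pics/top0c.png

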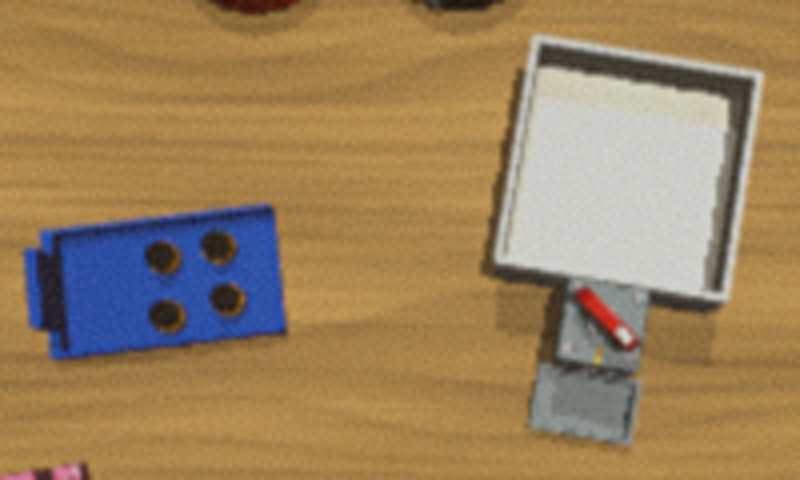

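```bash
python3 - <<'E'
from h import *
d=pickle.load(open('pics/top0.pkl','rb'))
def P(l,z): return np.array([atz(d,190+u/4,130+v/4,z) for u,v in l])
t=P([(275,208),(287,333),(57,357),(45,232)],.025); print('tray',t, t[0]-t[1],t[0]-t[3])
lip=(t[0]+t[1])/2; back=(t[2]+t[3])/2; a=back-lip; print('tray yaw of +y',np.degrees(np.arctan2(a[1],a[0])),np.linalg.norm(a)); print('tab',lip+a/np.linalg.norm(a)*.175)
print('tabtop',P([(27,250),(42,328)],.072))
h=P([(537,36),(762,73),(725,304),(492,274)],.115); print('hop',h,h.mean(0)); x=h[0]+h[1]-h[2]-h[3]; print('x yaw',np.degrees(np.arctan2(x[1],x[0])))
u=x/np.linalg.norm(x); print('screw from hop',h.mean(0)-.115*u)
s=P([(577,288),(632,345)],.163); print('wing',s,s.mean(0),np.degrees(np.arctan2(*(s[1]-s[0])[::-1])))
print('gl',P([(162,257),(218,246),(167,315),(227,299)],.03))
for n,(u,v,r) in dict(red=(253,112,0),blk=(305,112,0),reel=(445,178,0)).items(): print(n,atz(d,u,v,.055 if n!='reel' else .09))
print('pink',[atz(d,*p,.02) for p in((179,249),(213,247),(221,305),(188,311))])
E
```

```text
tray [[0.563  0.1188]
 [0.4658 0.1069]
 [0.4459 0.2833]
 [0.5428 0.2969]] [0.0972 0.0119] [ 0.0202 -0.1781]
tray yaw of +y 96.45369775382767 0.17838039410204254
tab [0.49472996 0.28674103]
tabtop [[0.5228 0.2954]
 [0.4647 0.2817]]
hop [[ 0.6779 -0.083 ]
 [ 0.6516 -0.2469]
 [ 0.4827 -0.2186]
 [ 0.5029 -0.0519]] [ 0.578775 -0.1501  ]
x yaw -9.799701596718663
screw from hop [ 0.46545299 -0.1305265 ]
wing [[ 0.4885 -0.1109]
 [ 0.4497 -0.1485]] [ 0.4691 -0.1297] -135.8998597149044
gl [[0.5234 0.2042]
 [0.5323 0.1612]
 [0.4785 0.1988]
 [0.4912 0.153 ]]
red [0.7779 0.1378]
blk [ 0.7792 -0.0236]
reel [ 0.5695 -0.4401]
pink [array([0.3546, 0.3581]), array([0.3615, 0.2543]), array([0.1888, 0.2232]), array([0.1705, 0.3216])]
```

Emit:
{"method": "send_rows", "body": {"deltas": [[[1,0.86,-0.97,-0.26,-0.0226],[1,0.86,-0.97,-0.26,-0.0226],[1,0.86,-0.97,-0.26,-0.0226],[1,0.86,-0.97,-0.26,-0.0226],[1,0.86,-0.97,-0.26,-0.0226]]]}}

```text
t: 0.52
tool_pos: [0.324, 0.48, 0.2014]
orientation: [-0.0, 0.365, 0.931, -0.0]
force: [0.3, -0.2, 0.1]
grip_width: 1.0
finger_force: 0.0
```

Emit:
{"method": "send_rows", "body": {"deltas": [[[1,0.86,-0.97,-0.26,-0.0226],[1,0.86,-0.97,-0.26,-0.0226],[1,0.86,-0.97,-0.26,-0.0226],[1,0.86,-0.97,-0.26,-0.0226],[1,0.86,-0.97,-0.26,-0.0226]]]}}

```text
t: 0.93
tool_pos: [0.4101, 0.383, 0.1755]
orientation: [-0.0, 0.524, 0.852, -0.0]
force: [0.3, 0.3, 0.1]
grip_width: 0.998
finger_force: 0.0
```

Emit:
{"method": "send_rows", "body": {"deltas": [[[1,0.86,-0.97,-0.26,-0.0226],[1,0.86,-0.97,-0.26,-0.0226],[1,0.86,-0.97,-0.26,-0.0226],[1,0.86,-0.97,-0.26,-0.0226],[1,0.86,-0.97,-0.26,-0.0226]]]}}

```text
t: 1.35
tool_pos: [0.4961, 0.286, 0.1494]
orientation: [-0.0, 0.666, 0.746, -0.0]
force: [0.4, 1.1, -0.0]
grip_width: 1.001
finger_force: 0.0
```

Emit:
{"method": "send_rows", "body": {"deltas": [[[1,0,0,0,0],[1,0,0,0,0]]]}}

```text
t: 1.52
tool_pos: [0.4958, 0.2862, 0.1494]
orientation: [-0.0, 0.666, 0.746, -0.0]
force: [-0.4, 0.4, 0.6]
grip_width: 1.003
finger_force: 0.0
```

```bash
python3 - <<'E'
from h import *
st(); d=grab('wrist','w1'); print(-cam(d)[0].T@cam(d)[1], d['fovy'])
print(proj(d,(.4947,.2867,.072),1))
E
```

```text
t 1.52 p [0.4958 0.2862 0.1494] yaw 6.6 q [0.42 0.51 1.57 0.   1.07 0.3 ] F [-0.4  0.4  0.6] g 1.003 ff 0.0
[0.4888467  0.35020352 0.30582645] 65.70646984690485
[316.9 206.8]
```

View pics/w1.png

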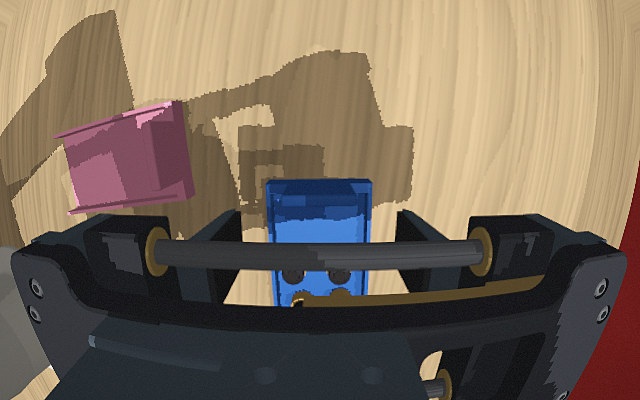

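```bash
python3 - <<'E'
from h import *
d=pickle.load(open('pics/w1.pkl','rb')); im=d['frame'].copy()
c=cv2.resize(im[165:235,250:390],None,fx=5,fy=5,interpolation=cv2.INTER_CUBIC)
a=np.radians(6.6); ex=np.array([np.cos(a),np.sin(a),0]); ey=np.array([-ex[1],ex[0],0]); T=np.array([.4947,.2867,0])
for X,Y,Z,col in [(x,y,.072,(0,255,0)) for x in(-.03,.03) for y in(-.005,.005)]+[(x,.005,z,(0,0,255)) for x in(-.05,.05) for z in (0,.025)]:
    p=proj(d,T+ex*X+ey*Y+[0,0,Z],1); cv2.circle(c,tuple(int(v) for v in (p-[250,165])*5+2),3,col,-1)
cv2.imwrite('pics/w1c.png',c)
E
```

```text
(no output)
```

View pics/w1c.png

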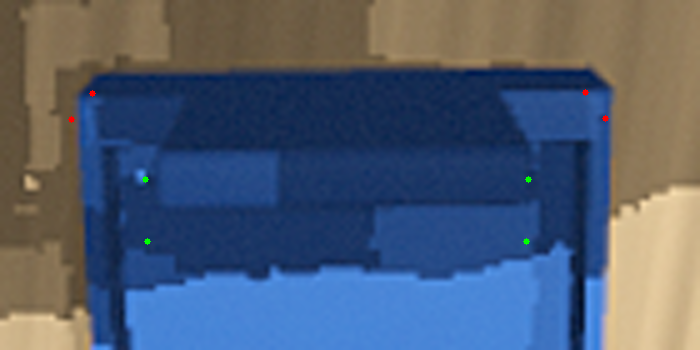

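Emit:
{"method": "send_rows", "body": {"deltas": [[[1,0,0.24,-0.9,0],[1,0,0,-0.9,0],[1,0,0,-0.9,0],[1,0,0,-0.9,0],[1,0,0,-0.9,0]]]}}

```text
t: 1.98
tool_pos: [0.4947, 0.293, 0.0594]
orientation: [-0.0, 0.664, 0.748, 0.0]
force: [0.3, -0.8, 0.6]
grip_width: 1.001
finger_force: 0.0
```

Emit:
{"method": "send_rows", "body": {"deltas": [[[1,0,0,-0.57,0],[1,0,0,0,0],[0.6,0,0,0,0],[0.6,0,0,0,0],[0.6,0,0,0,0]]], "newtons": 60}}

```text
t: 2.4
tool_pos: [0.496, 0.2923, 0.0496]
orientation: [0.0, 0.665, 0.747, 0.001]
force: [0.5, 0.0, 0.5]
grip_width: 0.812
finger_force: 0.0
```

Emit:
{"method": "send_rows", "body": {"deltas": [[[0.55,0,0,0,0],[0.5,0,0,0,0],[0.5,0,0,0,0],[0.5,0,0,0,0],[0.5,0,0,0,0]]], "newtons": 60}}

```text
t: 2.82
tool_pos: [0.4958, 0.2921, 0.0492]
orientation: [0.0, 0.665, 0.747, 0.0]
force: [-1.5, 0.7, 7.0]
grip_width: 0.656
finger_force: 60.0
```

```bash
python3 - <<'E'
from h import *
s=st(); print(s['ft_torque'])
E
```

```text
t 2.82 p [0.4958 0.2921 0.0492] yaw 6.6 q [0.43 0.65 1.64 0.   0.85 0.31] F [-1.5  0.7  7. ] g 0.656 ff 60.0
[-0.03199555  0.30861343  0.04175498]
```

Emit:
{"method": "send_rows", "body": {"deltas": [[[0.5,0,0,0.25,0],[0.5,0,0,0.25,0],[0.5,0,0,0.15,0],[0.5,0,0,0,0],[0.5,0,0,0,0]]]}}

```text
t: 3.23
tool_pos: [0.4956, 0.292, 0.0618]
orientation: [0.0, 0.665, 0.747, 0.0]
force: [-1.1, 0.2, -2.7]
grip_width: 0.652
finger_force: 60.0
```

```bash
python3 - <<'E'
from h import *
s=st(); print(s['ft_torque']); d=grab('scene','s2'); a=cv2.imread('pics/scene0.png')[225:335,330:450]
b=d['frame'][225:335,330:450]
cv2.imwrite('pics/s2c.png',cv2.resize(np.hstack([a,b]),None,fx=3.3,fy=3.3,interpolation=cv2.INTER_CUBIC))
E
```

```text
t 3.23 p [0.4956 0.292  0.0618] yaw 6.6 q [0.43 0.63 1.64 0.   0.87 0.31] F [-1.1  0.2 -2.7] g 0.652 ff 60.0
[ 1.93230446e-01  1.03616059e-01 -1.43031363e-04]
```

View pics/s2c.png

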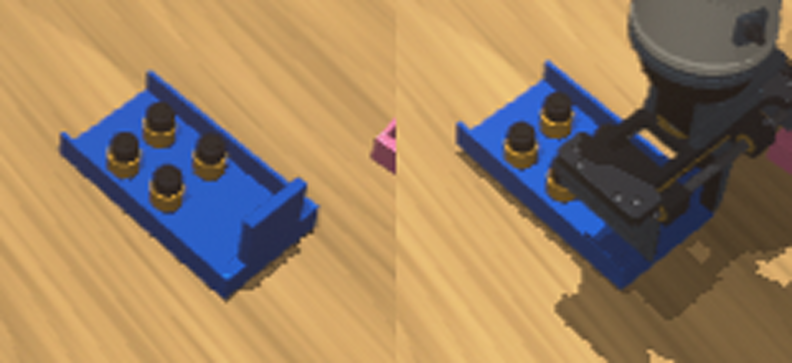

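Emit:
{"method": "send_rows", "body": {"deltas": [[[0.5,0.07,-0.2,0.3,-0.0012],[0.5,0.14,-0.4,0.6,-0.0024],[0.5,0.21,-0.64,0.7,-0.0036],[0.5,0.21,-0.64,0.7,-0.0036],[0.5,0.21,-0.64,0.7,-0.0036]]]}}

```text
t: 3.7
tool_pos: [0.5126, 0.2403, 0.123]
orientation: [0.0, 0.682, 0.731, 0.0]
force: [0.3, 0.1, -3.2]
grip_width: 0.653
finger_force: 60.0
```

Emit:
{"method": "send_rows", "body": {"deltas": [[[0.5,0.21,-0.64,0.7,-0.0036],[0.5,0.21,-0.64,0.7,-0.0036],[0.5,0.21,-0.64,0.7,-0.0036],[0.5,0.21,-0.64,0.7,-0.0036],[0.5,0.21,-0.64,0.7,-0.0036]]]}}

```text
t: 4.12
tool_pos: [0.5335, 0.1761, 0.1933]
orientation: [0.0, 0.703, 0.712, 0.0]
force: [0.7, -0.1, -3.1]
grip_width: 0.652
finger_force: 60.0
```

Emit:
{"method": "send_rows", "body": {"deltas": [[[0.5,0.21,-0.64,0.5,-0.0036],[0.5,0.21,-0.64,0.5,-0.0036],[0.5,0.21,-0.64,0.5,-0.0036],[0.5,0.21,-0.64,0.5,-0.0036],[0.5,0.21,-0.64,0.5,-0.0036]]]}}

```text
t: 4.53
tool_pos: [0.5545, 0.1122, 0.2423]
orientation: [-0.0, 0.722, 0.692, -0.0]
force: [1.0, 0.9, -3.4]
grip_width: 0.656
finger_force: 60.0
```

Emit:
{"method": "send_rows", "body": {"deltas": [[[0.5,0.21,-0.64,0.04,-0.0036],[0.5,0.21,-0.64,0.04,-0.0036],[0.5,0.21,-0.64,0.04,-0.0036],[0.5,0.21,-0.64,0.04,-0.0036],[0.5,0.21,-0.64,0.04,-0.0036]]]}}

```text
t: 4.95
tool_pos: [0.5754, 0.0482, 0.245]
orientation: [-0.0, 0.742, 0.671, -0.0]
force: [-0.1, -0.5, -3.4]
grip_width: 0.655
finger_force: 60.0
```

Emit:
{"method": "send_rows", "body": {"deltas": [[[0.5,0.21,-0.64,0,-0.0036],[0.5,0.21,-0.64,0,-0.0036],[0.5,0.21,-0.64,0,-0.0036],[0.5,0.21,-0.64,0,-0.0036],[0.5,0.21,-0.64,0,-0.0036]]]}}

```text
t: 5.37
tool_pos: [0.5967, -0.0158, 0.2454]
orientation: [-0.0, 0.76, 0.65, -0.0]
force: [0.4, 0.1, -3.5]
grip_width: 0.652
finger_force: 60.0
```

Emit:
{"method": "send_rows", "body": {"deltas": [[[0.5,0.1,-0.35,0,-0.0018],[0.5,0.06,-0.2,0,-0.0008],[0.5,0,0,0,0],[0.5,0,0,0,0]]]}}

```text
t: 5.7
tool_pos: [0.5994, -0.0253, 0.2455]
orientation: [-0.0, 0.763, 0.647, -0.0]
force: [-0.4, 0.5, -3.9]
grip_width: 0.651
finger_force: 60.0
```

```bash
python3 - <<'E'
from h import *
s=st(); print(s['ft_torque']); d=grab('scene','s3'); b=d['frame'][90:270,220:460]
e=grab('top','t3')['frame'][120:255,230:410]
b=cv2.resize(b,(400,300),interpolation=cv2.INTER_CUBIC);e=cv2.resize(e,(400,300),interpolation=cv2.INTER_CUBIC)
cv2.imwrite('pics/s3c.png',np.hstack([b,e]))
E
```

```text
t 5.7 p [ 0.5994 -0.0253  0.2455] yaw -9.4 q [-0.14  0.44  1.39  0.    1.31  0.02] F [-0.4  0.5 -3.9] g 0.651 ff 60.0
[ 0.20713822  0.02734343 -0.03407061]
```

View pics/s3c.png

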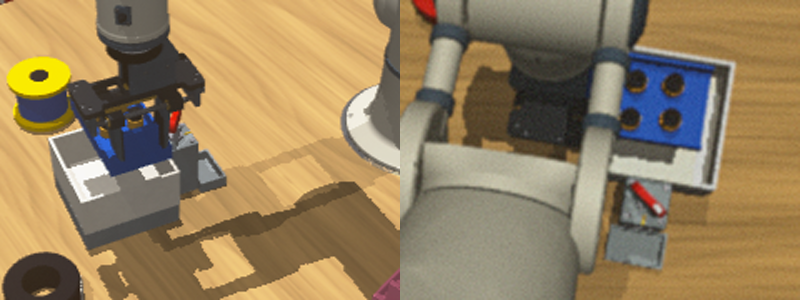

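Emit:
{"method": "send_rows", "body": {"deltas": [[[0.5,0,0,0,0],[0.5,0,0,0,0],[0.5,0,0,0,0]]], "newtons": 25}}

```text
t: 6.05
tool_pos: [0.5994, -0.0252, 0.2456]
orientation: [0.0, 0.762, 0.647, 0.0]
force: [0.5, 0.2, -3.0]
grip_width: 0.656
finger_force: 25.0
```

Emit:
{"method": "send_rows", "body": {"deltas": [[[0.5,0,0,0,0],[0.5,0,0,0,0],[0.5,0,0,0,0]]], "newtons": 17}}

```text
t: 6.3
tool_pos: [0.5995, -0.0254, 0.2455]
orientation: [0.0, 0.762, 0.647, 0.0]
force: [-0.2, -0.1, -3.3]
grip_width: 0.654
finger_force: 17.0
```

```bash
python3 - <<'E'
from h import *
s=st(); print(s['ft_torque'])
E
```

```text
t 6.3 p [ 0.5995 -0.0254  0.2455] yaw -9.4 q [-0.14  0.44  1.39 -0.    1.31  0.02] F [-0.2 -0.1 -3.3] g 0.654 ff 17.0
[0.06749505 0.02498984 0.04328233]
```

```bash
cat >> h.py <<'E'
def tilt(save=None):
    "blue extents in top picture, and lip row/col"
    f=grab('top',save)['frame'].astype(int); b=(f[...,0]>90)&(f[...,0]>f[...,2]*2)&(f[...,0]>f[...,1]*1.4); b[:, :220]=0; b[:120]=0;b[260:]=0;b[:,400:]=0
    v,u=np.nonzero(b); print('blue',len(u), np.percentile(u,[1,99]) if len(u) else '', np.percentile(v,[1,99]) if len(u) else '', 'tq',bot.state()['ft_torque'].round(3) if hasattr(bot.state()['ft_torque'],'round') else bot.state()['ft_torque'])
E
python3 - <<'E'
from h import *
f=pickle.load(open('pics/t3.pkl','rb'))['frame'].astype(int); b=(f[...,0]>90)&(f[...,0]>f[...,2]*2)&(f[...,0]>f[...,1]*1.4); b[:, :220]=0; b[:120]=0;b[260:]=0;b[:,400:]=0
v,u=np.nonzero(b); print(len(u),np.percentile(u,[1,99]),np.percentile(v,[1,99]))
tilt('t4'); st()
E
```

```text
975 [330. 368.] [145. 185.]
blue 448 [329.   351.53] [149. 187.] tq [ 0.102  0.021 -0.015]
t 6.35 p [ 0.5995 -0.0254  0.2455] yaw -9.4 q [-0.14  0.44  1.39  0.    1.31  0.02] F [-0.1 -0.4 -3.7] g 0.656 ff 17.0
```

```bash
python3 - <<'E'
from h import *
d=pickle.load(open('pics/t4.pkl','rb')); a=np.radians(-9.4); ex=np.array([np.cos(a),np.sin(a),0]); ey=np.array([-ex[1],ex[0],0]); T=np.array([.5995,-.0254,.2505])
for th in range(0,60,10):
    t=np.radians(th); fw=.175*np.cos(t)-.048*np.sin(t); dn=.175*np.sin(t)+.048*np.cos(t); print(th,proj(d,T-ey*fw-[0,0,dn]))
f=d['frame'][120:255,230:410]; s=grab('scene','s4')['frame'][90:270,220:460]
cv2.imwrite('pics/s4c.png',np.hstack([cv2.resize(x,(400,300),interpolation=cv2.INTER_CUBIC) for x in (s,f)]))
E
```

```text
0 [367.7 170. ]
10 [362.3 171.3]
20 [355.6 172. ]
30 [347.8 172.3]
40 [339.1 172.1]
50 [329.7 171.5]
```

View pics/s4c.png

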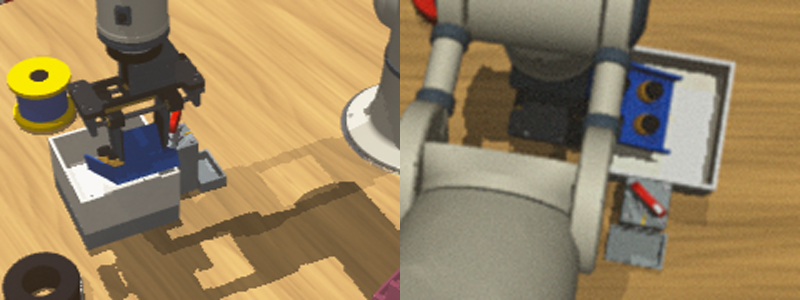

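Emit:
{"method": "send_rows", "body": {"deltas": [[[0.5,0,0,0,0],[0.5,0,0,0,0],[0.5,0,0,0,0]]], "newtons": 14}}

```text
t: 6.65
tool_pos: [0.5995, -0.0255, 0.2456]
orientation: [0.0, 0.763, 0.647, 0.0]
force: [-0.1, -0.5, -1.8]
grip_width: 0.659
finger_force: 14.0
```

```bash
python3 - <<'E'
from h import *
tilt('t5'); st()
E
```

```text
blue 115 [316.   335.86] [153. 186.] tq [-0.035  0.067  0.015]
t 6.7 p [ 0.5995 -0.0255  0.2456] yaw -9.4 q [-0.14  0.44  1.39 -0.    1.31  0.02] F [-1.6  0.6 -0.9] g 0.661 ff 14.0
```

Emit:
{"method": "send_rows", "body": {"deltas": [[[0.5,0,0,0,0],[0.5,0,0,0,0],[0.5,0,0,0,0],[0.5,0,0,0,0]]], "newtons": 9}}

```text
t: 7.03
tool_pos: [0.5995, -0.0255, 0.2455]
orientation: [-0.0, 0.763, 0.647, 0.0]
force: [-0.1, -0.9, -2.0]
grip_width: 0.658
finger_force: 9.0
```

Emit:
{"method": "send_rows", "body": {"deltas": [[[0.5,0,0,0,0],[0.5,0,0,0,0],[0.5,0,0,0.4,0],[0.5,0,0,0.7,0],[0.5,0,0,0.9,0]]], "newtons": 60}}

```text
t: 7.45
tool_pos: [0.599, -0.0254, 0.2856]
orientation: [-0.001, 0.763, 0.647, -0.001]
force: [1.0, 0.6, -2.5]
grip_width: 0.652
finger_force: 60.0
```

Emit:
{"method": "send_rows", "body": {"deltas": [[[0.5,0,0,0.9,0],[0.5,0,0,0.9,0],[0.5,0,0,0.6,0],[0.5,0,0,0.3,0],[0.5,0,0,0,0]]]}}

```text
t: 7.87
tool_pos: [0.6, -0.0255, 0.3412]
orientation: [0.001, 0.763, 0.647, 0.001]
force: [0.2, 0.2, -2.9]
grip_width: 0.652
finger_force: 60.0
```

```bash
python3 - <<'E'
from h import *
tilt('t6'); s=st(); print(s['ft_torque'])
d=pickle.load(open('pics/t6.pkl','rb'))['frame'][120:255,230:410]; s=grab('scene','s6')['frame'][60:270,220:460]
cv2.imwrite('pics/s6c.png',np.hstack([cv2.resize(s,(343,300),interpolation=cv2.INTER_CUBIC),cv2.resize(d,(400,300),interpolation=cv2.INTER_CUBIC)]))
E
```

```text
blue 146 [315.45 340.55] [141.45 180.55] tq [-0.06   0.037  0.02 ]
t 7.92 p [ 0.5996 -0.0255  0.3399] yaw -9.4 q [-0.14  0.37  1.24  0.    1.53  0.02] F [ 0.5 -0.3 -1.9] g 0.653 ff 60.0
[-0.06000257  0.03714804  0.02024564]
```

View pics/s6c.png

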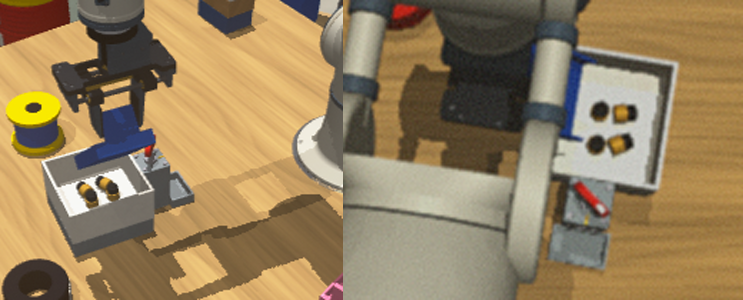

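Emit:
{"method": "send_rows", "body": {"deltas": [[[0.5,-0.14,0.45,0,0],[0.5,-0.28,0.9,0,0],[0.5,-0.28,0.9,0,0],[0.5,-0.28,0.9,0,0],[0.5,-0.28,0.9,0,0]]]}}

```text
t: 8.38
tool_pos: [0.5733, 0.0569, 0.3385]
orientation: [-0.001, 0.763, 0.647, -0.001]
force: [1.3, 0.2, -2.4]
grip_width: 0.654
finger_force: 60.0
```

Emit:
{"method": "send_rows", "body": {"deltas": [[[0.5,-0.28,0.9,-0.5,0],[0.5,-0.28,0.9,-0.9,0],[0.5,-0.28,0.9,-0.9,0],[0.5,-0.28,0.9,-0.9,0],[0.5,-0.28,0.9,-0.9,0]]]}}

```text
t: 8.8
tool_pos: [0.545, 0.1468, 0.256]
orientation: [-0.0, 0.762, 0.647, -0.0]
force: [-0.3, -0.0, -2.5]
grip_width: 0.652
finger_force: 60.0
```

Emit:
{"method": "send_rows", "body": {"deltas": [[[0.5,-0.14,0.45,-0.9,0],[0.5,0,0,-0.9,0],[0.5,0,0,-0.9,0],[0.5,0,0,-0.5,0],[0.5,0,0,0,0]]]}}

```text
t: 9.22
tool_pos: [0.5418, 0.1546, 0.1911]
orientation: [-0.001, 0.762, 0.647, -0.002]
force: [0.0, 0.5, -1.7]
grip_width: 0.651
finger_force: 60.0
```

```bash
python3 - <<'E'
from h import *
s=st(); print(s['ft_torque']); d=grab('top','t7'); f=d['frame'].astype(int); b=(f[...,0]>60)&(f[...,0]>f[...,2]*2)&(f[...,0]>f[...,1]*1.4); b[:,:150]=0;b[:,310:]=0;b[260:]=0
v,u=np.nonzero(b); print(len(u),u.min(),u.max(),v.min(),v.max(), [ (int(u[v==r].max())) for r in range(v.min(),v.max(),6) if (v==r).any()])
p=np.array(s['tool_pos']); a=np.radians(-9.4); ex=np.array([np.cos(a),np.sin(a),0]); ey=np.array([-ex[1],ex[0],0]); T=p+[0,0,.005]
for th in range(30,65,5):
    t=np.radians(th); fw=.175*np.cos(t)-.048*np.sin(t); dn=.175*np.sin(t)+.048*np.cos(t); print(th,T[2]-dn,[proj(d,T+ex*s-ey*fw-[0,0,dn]) for s in(-.05,.05)])
E
```

```text
t 9.22 p [0.5418 0.1546 0.1911] yaw -9.4 q [0.17 0.45 1.54 0.   1.15 0.34] F [ 0.   0.5 -1.7] g 0.651 ff 60.0
[-0.11015308  0.13759505  0.00942768]
702 249 277 169 208 [253, 271, 276, 274, 273, 272, 271]
30 0.06702322731867105 [array([283.3, 210.5]), array([289.3, 177.8])]
35 0.056397272213019434 [array([279.8, 210.1]), array([285.8, 177.7])]
40 0.04683448173546881 [array([276. , 209.6]), array([282. , 177.5])]
45 0.03840763449572404 [array([271.9, 209.1]), array([278. , 177.2])]
50 0.03118086388954905 [array([267.7, 208.5]), array([273.7, 176.8])]
55 0.025209170004900333 [array([263.3, 207.8]), array([269.3, 176.3])]
60 0.02053800103804737 [array([258.7, 207.1]), array([264.8, 175.8])]
```

Emit:
{"method": "send_rows", "body": {"deltas": [[[0.5,0,0,-0.5,0],[0.5,0,0,-0.5,0],[0.5,0,0,-0.4,0],[0.5,0,0,-0.25,0],[0.5,0,0,0,0]]], "newtons": 15}}

```text
t: 9.68
tool_pos: [0.5431, 0.1544, 0.1594]
orientation: [-0.0, 0.763, 0.647, -0.001]
force: [-0.6, -0.3, -2.3]
grip_width: 0.655
finger_force: 15.0
```

Emit:
{"method": "send_rows", "body": {"deltas": [[[0.5,0.06,0.37,-0.22,0],[0.5,0.06,0.37,-0.22,0],[0.5,0.05,0.32,-0.23,0],[0.5,0.05,0.32,-0.23,0],[0.5,0,0,0,0]]]}}

```text
t: 10.1
tool_pos: [0.5479, 0.1836, 0.1417]
orientation: [-0.0, 0.762, 0.647, -0.0]
force: [-0.1, 1.0, -1.2]
grip_width: 0.657
finger_force: 15.0
```

```bash
cat > lay.py <<'E'
from h import *
s=st(); d=grab('top'); f=d['frame'].astype(int); b=(f[...,0]>60)&(f[...,0]>f[...,2]*2)&(f[...,0]>f[...,1]*1.4); b[:,:150]=0;b[:,310:]=0;b[260:]=0
v,u=np.nonzero(b); print(len(u),u.min(),u.max(),v.min(),v.max(), [ (int(u[v==r].max())) for r in range(v.min(),v.max(),6) if (v==r).any()])
p=np.array(s['tool_pos']); a=np.radians(-9.4); ex=np.array([np.cos(a),np.sin(a),0]); ey=np.array([-ex[1],ex[0],0]); T=p+[0,0,.005]
for th in range(0,50,5):
    t=np.radians(th); fw=.175*np.cos(t)-.048*np.sin(t); dn=.175*np.sin(t)+.048*np.cos(t); print(th,round(T[2]-dn,3),[proj(d,T+ex*s-ey*fw-[0,0,dn]) for s in(-.05,.05)])
E
python3 lay.py
```

```text
t 10.1 p [0.5479 0.1836 0.1417] yaw -9.3 q [0.22 0.53 1.56 0.   1.05 0.38] F [-0.1  1.  -1.2] g 0.657 ff 15.0
940 231 278 169 208 [246, 267, 276, 275, 274, 272, 271]
0 0.099 [array([288.5, 210.2]), array([294.6, 176.6])]
5 0.084 [array([287.2, 210.3]), array([293.3, 177.2])]
10 0.069 [array([285.6, 210.4]), array([291.6, 177.6])]
15 0.055 [array([283.5, 210.3]), array([289.5, 177.9])]
20 0.042 [array([281.2, 210.2]), array([287.1, 178.2])]
25 0.029 [array([278.4, 209.9]), array([284.3, 178.3])]
30 0.018 [array([275.4, 209.7]), array([281.3, 178.3])]
35 0.007 [array([272.1, 209.3]), array([277.9, 178.2])]
40 -0.003 [array([268.5, 208.9]), array([274.4, 178. ])]
45 -0.011 [array([264.7, 208.4]), array([270.6, 177.7])]
```

Emit:
{"method": "send_rows", "body": {"deltas": [[[0.5,0.05,0.3,-0.26,0],[0.5,0.05,0.3,-0.26,0],[0.5,0.045,0.27,-0.28,0],[0.5,0.045,0.28,-0.28,0],[0.5,0.04,0.25,-0.31,0]]]}}

```text
t: 10.57
tool_pos: [0.5526, 0.2108, 0.1141]
orientation: [-0.0, 0.762, 0.647, 0.0]
force: [0.9, 1.0, 1.3]
grip_width: 0.655
finger_force: 15.0
```

Emit:
{"method": "send_rows", "body": {"deltas": [[[0.5,0.04,0.25,-0.31,0],[0.5,0.037,0.22,-0.33,0],[0.5,0.037,0.23,-0.33,0],[0.5,0.033,0.19,-0.35,0],[0.5,0.033,0.19,-0.35,0]]]}}

```text
t: 10.98
tool_pos: [0.5561, 0.2321, 0.0805]
orientation: [-0.0, 0.763, 0.647, -0.0]
force: [0.0, 0.3, -0.2]
grip_width: 0.655
finger_force: 15.0
```

Emit:
{"method": "send_rows", "body": {"deltas": [[[0.5,0.028,0.16,-0.36,0],[0.5,0.028,0.16,-0.36,0],[0.5,0.024,0.14,-0.3,0],[0.5,0,0,0,0]]]}}

```text
t: 11.32
tool_pos: [0.5572, 0.2411, 0.0595]
orientation: [-0.0, 0.762, 0.647, -0.001]
force: [-0.6, -1.1, -2.7]
grip_width: 0.656
finger_force: 15.0
```

```bash
python3 lay.py
```

```text
t 11.32 p [0.5572 0.2411 0.0595] yaw -9.4 q [ 0.31  0.67  1.55 -0.    0.92  0.47] F [-0.6 -1.1 -2.7] g 0.656 ff 15.0
1386 222 276 170 207 [235, 268, 276, 275, 273, 272, 271]
0 0.017 [array([272. , 209.2]), array([277.9, 177.9])]
5 0.001 [array([271. , 209.3]), array([276.9, 178.4])]
10 -0.013 [array([269.7, 209.4]), array([275.5, 178.8])]
15 -0.027 [array([268. , 209.3]), array([273.7, 179.1])]
20 -0.04 [array([265.9, 209.2]), array([271.6, 179.3])]
25 -0.053 [array([263.5, 209. ]), array([269.2, 179.4])]
30 -0.065 [array([260.8, 208.7]), array([266.5, 179.4])]
35 -0.075 [array([257.8, 208.4]), array([263.5, 179.3])]
40 -0.085 [array([254.6, 208. ]), array([260.2, 179.1])]
45 -0.093 [array([251.1, 207.5]), array([256.7, 178.8])]
```

Emit:
{"method": "send_rows", "body": {"deltas": [[[0.5,0.02,0.12,-0.25,0],[0.5,0.01,0.04,-0.25,0],[0.5,0,0,-0.1,0],[0.5,0,0,0,0]]]}}

```text
t: 11.7
tool_pos: [0.5587, 0.2444, 0.049]
orientation: [0.0, 0.763, 0.647, 0.001]
force: [0.8, 1.7, 0.7]
grip_width: 0.657
finger_force: 15.0
```

```bash
python3 lay.py|head -5
```

```text
t 11.7 p [0.5587 0.2444 0.049 ] yaw -9.4 q [0.31 0.69 1.55 0.   0.9  0.48] F [0.8 1.7 0.7] g 0.657 ff 15.0
1386 222 276 170 207 [233, 269, 276, 274, 273, 272, 271]
0 0.006 [array([271.4, 209. ]), array([277.2, 177.9])]
5 -0.009 [array([270.4, 209.1]), array([276.2, 178.4])]
10 -0.024 [array([269.1, 209.1]), array([274.9, 178.8])]
```

Emit:
{"method": "send_rows", "body": {"deltas": [[[1,0,0,0,0],[1,0,0,0,0],[1,0,0,0,0],[1,0,0,0,0],[1,0,0,0.4,0]]]}}

```text
t: 12.17
tool_pos: [0.5575, 0.2438, 0.056]
orientation: [-0.0, 0.763, 0.647, -0.001]
force: [-0.5, 1.0, 0.2]
grip_width: 0.982
finger_force: 0.0
```

Emit:
{"method": "send_rows", "body": {"deltas": [[[1,0,0,0.9,0],[1,0,0,0.9,0],[1,0,0,0.9,0],[1,0,0,0.9,0],[1,0,0,0.9,0]]]}}

```text
t: 12.58
tool_pos: [0.5582, 0.2441, 0.1484]
orientation: [0.0, 0.763, 0.647, 0.0]
force: [0.2, 0.3, 0.1]
grip_width: 0.999
finger_force: 0.0
```

Emit:
{"method": "send_rows", "body": {"deltas": [[[1,-0.23,-0.94,0.9,-0.01],[1,-0.23,-0.94,0.9,-0.01],[1,-0.23,-0.94,0.9,-0.01],[1,-0.23,-0.94,0,-0.01],[1,-0.23,-0.94,0,-0.01]]]}}

```text
t: 13.0
tool_pos: [0.5355, 0.1494, 0.2027]
orientation: [0.001, 0.811, 0.585, 0.001]
force: [0.0, -0.6, -0.4]
grip_width: 0.998
finger_force: 0.0
```

Emit:
{"method": "send_rows", "body": {"deltas": [[[1,-0.23,-0.94,0,-0.01],[1,-0.23,-0.94,0,-0.01],[1,-0.23,-0.94,0,-0.01],[1,-0.23,-0.94,0,-0.01],[1,-0.23,-0.94,0,-0.01]]]}}

```text
t: 13.42
tool_pos: [0.5119, 0.0552, 0.2016]
orientation: [0.0, 0.855, 0.519, 0.0]
force: [0.3, -0.1, -0.6]
grip_width: 1.004
finger_force: 0.0
```

Emit:
{"method": "send_rows", "body": {"deltas": [[[1,-0.23,-0.94,0,-0.01],[1,-0.23,-0.94,0,-0.01],[1,-0.23,-0.94,0,-0.01],[1,-0.23,-0.94,0,-0.01],[1,-0.23,-0.94,0,-0.01]]]}}

```text
t: 13.83
tool_pos: [0.4889, -0.0388, 0.2016]
orientation: [0.0, 0.893, 0.45, 0.0]
force: [0.8, -0.1, 0.2]
grip_width: 1.002
finger_force: 0.0
```

Emit:
{"method": "send_rows", "body": {"deltas": [[[1,-0.23,-0.94,0,-0.01],[1,-0.23,-0.94,0,-0.01],[1,-0.23,-0.94,0,-0.01],[1,-0.23,-0.94,0,-0.01],[1,-0.23,-0.94,0,-0.01]]]}}

```text
t: 14.25
tool_pos: [0.466, -0.1328, 0.2015]
orientation: [0.0, 0.925, 0.379, 0.0]
force: [0.9, 0.6, 0.7]
grip_width: 0.998
finger_force: 0.0
```

Emit:
{"method": "send_rows", "body": {"deltas": [[[1,0,0,0,0],[1,0,0,0,0]]]}}

```text
t: 14.42
tool_pos: [0.4661, -0.1325, 0.2014]
orientation: [0.0, 0.925, 0.379, 0.0]
force: [-0.9, 0.4, 0.2]
grip_width: 0.998
finger_force: 0.0
```

```bash
python3 - <<'E'
from h import *
s=st(); d=grab('wrist','w8'); d2=grab('top','t8')
f=d2['frame'].astype(int); b=(f[...,0]>60)&(f[...,0]>f[...,2]*2)&(f[...,0]>f[...,1]*1.4); b[:,:150]=0;b[:,310:]=0;b[260:]=0
v,u=np.nonzero(b); print('tray',len(u),u.min(),u.max(),v.min(),v.max())
f=d['frame'].astype(int); r=(f[...,2]>100)&(f[...,2]>2.2*f[...,1])&(f[...,2]>2.2*f[...,0])
n,l,stt,c=cv2.connectedComponentsWithStats(r.astype(np.uint8)); print([(x[:5].tolist(),y.round(1).tolist()) for x,y in zip(stt,c) if x[4]>30])
for p in [(.4675,-.13,.163),(.4885,-.1109,.163),(.4497,-.1485,.163)]: print(proj(d,p,1))
E
```

```text
t 14.42 p [ 0.4661 -0.1325  0.2014] yaw -45.5 q [-0.4   0.33  1.72  0.    1.09  0.39] F [-0.9  0.4  0.2] g 0.998 ff 0.0
tray 1760 212 276 168 207
[([0, 0, 640, 400, 255342], [319.5, 199.5]), ([312, 178, 15, 44, 624], [319.0, 199.3])]
[316. 220.]
[317.7 177.5]
[317.1 255.5]
```

```bash
python3 - <<'E'
from h import *
d=pickle.load(open('pics/w8.pkl','rb')); f=d['frame'].astype(int); r=(f[...,2]>80)&(f[...,2]>2*f[...,1])&(f[...,2]>2*f[...,0])
for v in range(174,260,4):
    u=np.nonzero(r[v,290:350])[0]+290
    if len(u): print(v,u.min(),u.max(),f[v,u].mean(0).round(), atz(d,u.mean(),v,.163,1))
cv2.imwrite('pics/w8c.png',cv2.resize(d['frame'][150:290,250:390],None,fx=4,fy=4,interpolation=cv2.INTER_CUBIC))
E
```

```text
178 313 326 [ 15.  18. 100.] [ 0.4891 -0.1119]
182 312 326 [ 19.  23. 110.] [ 0.487  -0.1135]
186 312 326 [ 24.  26. 116.] [ 0.4852 -0.1154]
190 312 326 [ 29.  32. 124.] [ 0.4833 -0.1172]
194 312 326 [ 35.  39. 130.] [ 0.4814 -0.1191]
198 312 326 [ 23.  27. 119.] [ 0.4795 -0.1209]
202 312 326 [ 25.  28. 120.] [ 0.4776 -0.1228]
206 312 326 [ 27.  29. 120.] [ 0.4757 -0.1247]
210 312 326 [ 26.  29. 120.] [ 0.4738 -0.1266]
214 312 326 [ 27.  29. 121.] [ 0.4718 -0.1285]
218 312 326 [ 26.  28. 120.] [ 0.4699 -0.1304]
222 312 325 [15. 18. 89.] [ 0.4677 -0.1322]
226 312 326 [17. 19. 89.] [ 0.4659 -0.1343]
230 312 325 [15. 19. 89.] [ 0.4637 -0.1361]
234 312 325 [ 25.  29. 119.] [ 0.4616 -0.1381]
238 312 325 [21. 22. 96.] [ 0.4596 -0.1401]
242 313 324 [36. 35. 82.] [ 0.4575 -0.1421]
```

View pics/w8c.png

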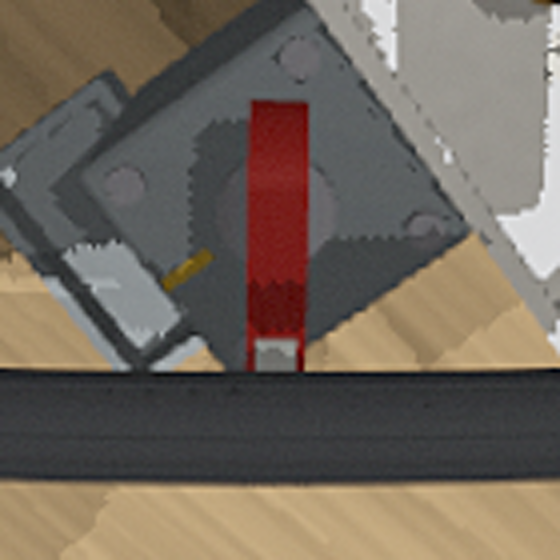

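Emit:
{"method": "send_rows", "body": {"deltas": [[[1,0.145,0.1,-0.7,-0.002],[1,0,0,-0.7,0],[1,0,0,-0.7,0],[1,0,0,-0.6,0],[0.5,0,0,0,0]]]}}

```text
t: 14.93
tool_pos: [0.4683, -0.1286, 0.1453]
orientation: [-0.001, 0.926, 0.377, -0.001]
force: [-0.9, 0.1, -0.5]
grip_width: 0.954
finger_force: 0.0
```

Emit:
{"method": "send_rows", "body": {"deltas": [[[0.3,0,0,0,0],[0,0,0,0,0],[0,0,0,0,0],[0,0,0,0,0],[0,0,0,0,0]]], "newtons": 30}}

```text
t: 15.35
tool_pos: [0.4695, -0.1299, 0.1474]
orientation: [0.0, 0.926, 0.377, 0.0]
force: [0.2, 0.1, -0.7]
grip_width: 0.596
finger_force: 0.0
```

Emit:
{"method": "send_rows", "body": {"deltas": [[[0,0,0,0,0],[0,0,0,0,0],[0,0,0,0,0],[0,0,0,0,0]]]}}

```text
t: 15.68
tool_pos: [0.4692, -0.1299, 0.1469]
orientation: [0.0, 0.926, 0.377, 0.0]
force: [0.0, 0.0, 0.2]
grip_width: 0.303
finger_force: 0.0
```

```bash
python3 - <<'E'
from h import *
s=st(); print(s['ft_torque'])
E
```

```text
t 15.68 p [ 0.4692 -0.1299  0.1469] yaw -45.7 q [-0.39  0.41  1.78 -0.    0.95  0.41] F [0.  0.  0.2] g 0.303 ff 0.0
[-0.09814249  0.09776933 -0.00173215]
```

Emit:
{"method": "send_rows", "body": {"deltas": [[[0,0,0,0,0],[0,0,0,0,0],[0,0,0,0,0],[0,0,0,0,0],[0,0,0,0,0]]]}}

```text
t: 16.1
tool_pos: [0.4692, -0.1299, 0.1469]
orientation: [-0.0, 0.926, 0.377, -0.0]
force: [-0.3, -0.4, -0.2]
grip_width: 0.108
finger_force: 30.0
```

Emit:
{"method": "send_rows", "body": {"deltas": [[[0,0,0,0,-0.01],[0,0,0,0,-0.02],[0,0,0,0,-0.02],[0,0,0,0,-0.025],[0,0,0,0,-0.025]]]}}

```text
t: 16.52
tool_pos: [0.4693, -0.1301, 0.1469]
orientation: [0.0, 0.974, 0.225, 0.0]
force: [1.7, -2.4, -1.8]
grip_width: 0.103
finger_force: 30.0
```

```bash
python3 - <<'E'
from h import *
s=st(); print(s['ft_torque'])
E
```

```text
t 16.52 p [ 0.4693 -0.1301  0.1469] yaw -63.9 q [-0.39  0.41  1.78 -0.    0.95  0.72] F [ 1.7 -2.4 -1.8] g 0.103 ff 30.0
[-0.46913914  0.07714839  0.07281746]
```

Emit:
{"method": "send_rows", "body": {"deltas": [[[0,0,0,0,-0.02],[0,0,0,0,-0.02],[0,0,0,0,-0.02],[0,0,0,0,-0.02],[0,0,0,0,-0.02]]]}}

```text
t: 16.93
tool_pos: [0.4694, -0.1303, 0.1469]
orientation: [0.0, 0.998, 0.071, 0.0]
force: [0.4, -4.0, -1.7]
grip_width: 0.105
finger_force: 30.0
```

Emit:
{"method": "send_rows", "body": {"deltas": [[[0,0,0,0,-0.015],[0,0,0,0,-0.015],[0,0,0,0,-0.01],[0,0,0,0,-0.01],[0,0,0,0,0]]]}}

```text
t: 17.35
tool_pos: [0.4694, -0.1304, 0.1469]
orientation: [0.0, 1.0, -0.007, 0.0]
force: [-0.8, -6.3, -2.9]
grip_width: 0.108
finger_force: 30.0
```

```bash
python3 - <<'E'
from h import *
s=st(); print(s['ft_torque'])
E
```

```text
t 17.35 p [ 0.4694 -0.1304  0.1469] yaw -90.9 q [-0.39  0.41  1.78 -0.    0.95  1.19] F [-0.8 -6.3 -2.9] g 0.108 ff 30.0
[-1.00987866  0.16484116 -0.14929361]
```

Emit:
{"method": "send_rows", "body": {"deltas": [[[0,0,-0.04,0,-0.008],[0,0,0,0,-0.008],[0,0,0,0,-0.008],[0,0,0,0,-0.008],[0,0,0,0,0]]]}}

```text
t: 17.77
tool_pos: [0.4694, -0.1306, 0.1469]
orientation: [-0.0, 0.998, -0.058, 0.0]
force: [2.4, 1.1, -2.5]
grip_width: 0.109
finger_force: 30.0
```

```bash
python3 - <<'E'
from h import *
s=st(); print(s['ft_torque'])
E
```

```text
t 17.77 p [ 0.4694 -0.1306  0.1469] yaw -96.6 q [-0.39  0.41  1.78  0.    0.95  1.29] F [ 2.4  1.1 -2.5] g 0.109 ff 30.0
[ 0.0766882  -0.1904229  -0.07009892]
```

Emit:
{"method": "send_rows", "body": {"deltas": [[[0,0,0,0,-0.008],[0,0,0,0,-0.008],[0,0,0,0,0]]]}}

```text
t: 18.02
tool_pos: [0.4694, -0.1307, 0.1469]
orientation: [0.0, 0.997, -0.082, 0.0]
force: [1.4, 0.9, -1.8]
grip_width: 0.11
finger_force: 30.0
```

```bash
python3 - <<'E'
from h import *
s=st(); print(s['ft_torque'])
E
```

```text
t 18.02 p [ 0.4694 -0.1307  0.1469] yaw -99.4 q [-0.39  0.41  1.78  0.    0.95  1.34] F [ 1.4  0.9 -1.8] g 0.11 ff 30.0
[ 0.11272138 -0.26069754  0.25939793]
```

Emit:
{"method": "send_rows", "body": {"deltas": [[[0,0,0,0,-0.008],[0,0,0,0,-0.008],[0,0,0,0,0]]]}}

```text
t: 18.27
tool_pos: [0.4693, -0.1307, 0.1469]
orientation: [0.0, 0.994, -0.106, 0.0]
force: [2.2, 0.2, -0.9]
grip_width: 0.115
finger_force: 30.0
```

```bash
python3 - <<'E'
from h import *
s=st(); print(s['ft_torque'])
E
```

```text
t 18.27 p [ 0.4693 -0.1307  0.1469] yaw -102.2 q [-0.39  0.41  1.78 -0.    0.95  1.39] F [ 2.2  0.2 -0.9] g 0.115 ff 30.0
[ 0.10926443 -0.17376435  1.0921509 ]
```

Emit:
{"method": "send_rows", "body": {"deltas": [[[0,0,0,0,0.01],[0,0,0,0,0.02],[0,0,0,0,0.03],[0,0,0,0,0.03],[0,0,0,0,0.03]]]}}

```text
t: 18.68
tool_pos: [0.4693, -0.1304, 0.1469]
orientation: [-0.0, 0.996, 0.084, 0.0]
force: [2.4, 3.2, -1.3]
grip_width: 0.113
finger_force: 30.0
```

Emit:
{"method": "send_rows", "body": {"deltas": [[[0,0,0,0,0.03],[0,0,0,0,0.03],[0,0,0,0,0.03],[0,0,0,0,0.03],[0,0,0,0,0.03]]]}}

```text
t: 19.1
tool_pos: [0.4691, -0.1301, 0.1469]
orientation: [-0.001, 0.949, 0.315, 0.0]
force: [1.7, 6.9, 0.4]
grip_width: 0.11
finger_force: 30.0
```

Emit:
{"method": "send_rows", "body": {"deltas": [[[0,0,0,0,0.03],[0,0,0,0,0.03],[0,0,0,0,0.03],[0,0,0,0,0.03],[0,0,0,0,0.03]]]}}

```text
t: 19.52
tool_pos: [0.4689, -0.1299, 0.1469]
orientation: [-0.001, 0.85, 0.528, 0.0]
force: [0.6, 7.4, 2.5]
grip_width: 0.11
finger_force: 30.0
```

Emit:
{"method": "send_rows", "body": {"deltas": [[[0,0,0,0,0.03],[0,0,0,0,0.03],[0,0,0,0,0.02],[0,0,0,0,0.01],[0,0,0,0,0]]]}}

```text
t: 19.93
tool_pos: [0.4687, -0.1298, 0.1469]
orientation: [-0.001, 0.767, 0.641, 0.0]
force: [-0.4, 8.6, 4.0]
grip_width: 0.107
finger_force: 30.0
```

```bash
python3 - <<'E'
from h import *
s=st(); print(s['ft_torque'])
E
```

```text
t 19.93 p [ 0.4687 -0.1298  0.1469] yaw -10.2 q [-0.39  0.41  1.78  0.    0.96 -0.22] F [-0.4  8.6  4. ] g 0.107 ff 30.0
[1.31368322 0.08152294 0.05078499]
```

Emit:
{"method": "send_rows", "body": {"deltas": [[[0,0,0.04,0,0.0045],[0,0,0,0,0],[0,0,0,0,0]]]}}

```text
t: 20.18
tool_pos: [0.4687, -0.1297, 0.1469]
orientation: [-0.0, 0.764, 0.645, -0.0]
force: [-5.0, 2.5, 3.7]
grip_width: 0.108
finger_force: 30.0
```

```bash
python3 - <<'E'
from h import *
s=st(); print(s['ft_torque'])
d=grab('wrist','w9'); f=d['frame'].astype(int); r=((f[...,2]>60)&(f[...,2]>2*f[...,1])&(f[...,2]>2*f[...,0])); r[:,:270]=0; r[:,370:]=0;r[:150]=0;r[300:]=0
P=[]
for v in range(150,300,4):
    u=np.nonzero(r[v])[0]
    if len(u)>4: P.append(atz(d,u.mean(),v,.163,1)); print(v,u.min(),u.max(),P[-1])
P=np.array(P); q=np.linalg.svd(P-P.mean(0))[2][0]; print(np.degrees(np.arctan2(q[1],q[0])))
t=grab('top','t9')['frame'][130:250,190:390]; s=grab('scene','s9')['frame'][130:250,220:380]
cv2.imwrite('pics/fin.png',np.vstack([np.hstack([cv2.resize(t,(500,300),interpolation=cv2.INTER_CUBIC),cv2.resize(d['frame'][160:250,275:365],(300,300))]),cv2.resize(s,(400,300)).repeat(1,0) @ np.eye(3) if 0 else np.hstack([cv2.resize(s,(400,300)),np.zeros((300,400,3),np.uint8)])]))
E
```

```text
t 20.18 p [ 0.4687 -0.1297  0.1469] yaw -9.6 q [-0.39  0.41  1.78 -0.    0.95 -0.23] F [-5.   2.5  3.7] g 0.108 ff 30.0
[0.21420147 0.6832598  0.05593517]
202 309 327 [ 0.4737 -0.1016]
206 309 327 [ 0.4734 -0.1035]
210 308 328 [ 0.4731 -0.1054]
214 308 328 [ 0.4727 -0.1074]
218 308 328 [ 0.4724 -0.1093]
222 308 328 [ 0.4721 -0.1113]
226 308 328 [ 0.4717 -0.1133]
230 309 328 [ 0.4716 -0.1153]
234 309 328 [ 0.4713 -0.1173]
238 309 328 [ 0.471  -0.1194]
242 309 328 [ 0.4706 -0.1214]
274 309 328 [ 0.4677 -0.1388]
278 309 328 [ 0.4673 -0.1411]
282 309 328 [ 0.4677 -0.1435]
286 309 328 [ 0.4673 -0.1459]
-98.50500762573272
```

View pics/fin.png

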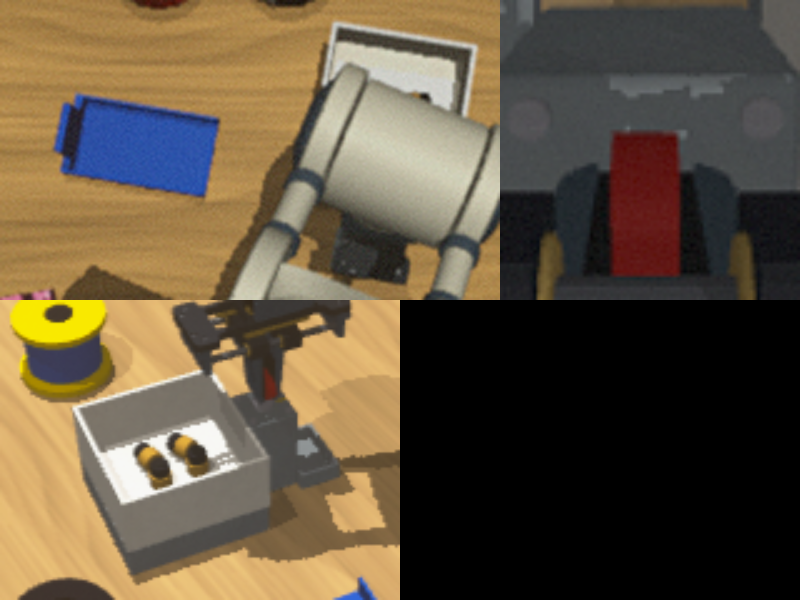

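```bash
python3 -c "
from cell import bot
print(bot.finish_job())"
```

```text
the job is handed in; nothing more can be done
None
```

I've handed the job in. All four glands are in the hopper and the empty tray is flat on the counter. I turned the thumbscrew clockwise to its stop and backed it off about 90° (to within about 1°), and it is still gripped at 30 N. I never touched the coils, the reel or the pink tray, and the run took about 20 s.

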